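# Push the crate of test tiles up the sloped stand and home behind its stop strip

## Task

Push the packed crate of test tiles in between the side boards of the sloped stand and on up the ramp, over the wedge-shaped stop strip, until its lower edge drops behind the strip and it sits flat on the ramp on its own. The tiles are brittle, so push gently: feel for the rubber buffers of the back rail, never ram or force the crate against them or against the side boards, and never press hard on it. Do not tip the crate, and leave the other things on the table where they stand.

Things in the scene. Friction and masses are not known exactly. Their poses are not given: they have to be found in the camera images.
- crate: Slatted wood crate packed full of clay tiles, too wide to grip, no room inside for a finger: 160 mm long (x), 130 wide (y), 62 high, flat upright faces, 0.52 to 0.85 kg. Origin: centre of its underside; z up, x along its length. It stands on the table before the ramp's foot, its far end 35 to 105 mm short of it, x within 0.25 rad of uphill, up to 20 mm off the ramp's middle line. Friction on the table 0.5 to 0.7.
- ramp: Slope of the fixed plywood stand, rising at 15 degrees (0.262 rad). Origin: middle of the foot line, where the steel slide meets the table. x runs uphill in the slide's surface (z = 0; 430 mm long), y to the left looking uphill, z square to it. Slick (friction 0.15 to 0.22): a crate let go on it slides back. Pushing the crate up takes 2 to 6 N.
- lane_entry (a point): Point on the slide's middle line 50 mm up from the foot: start of the straight lane. Plywood side boards, upright inner faces 138 mm apart (4 mm to spare each side of the crate), 25 mm high, from here to the top end; from here down they flare out to 205 mm apart at 35 mm before the foot.
- strip_mean (a point): Mean place of the stop strip, on the slide's middle line 230 mm up from the foot. The real strip, not measured, is up to 15 mm up or down from it: a slick wooden wedge across the lane: from the toe it rises 7 mm over 50 mm, then an 8 mm flat crest, then a sheer drop of 7 mm (this point). As the crate's lower end climbs it, a pusher that grips by friction must rise too or it jams.
- rail_mean (a point): Mean place of the back rail's rubber buffers, 394 mm up from the foot on the slide's middle line. Rail and strip are one frame: the buffers are always 164 mm uphill of the drop (crate: 160), so they too lie up to 15 mm off. They yield 4 N per mm, 4 mm at most. While pushed, the crate's lower end may hang on the pusher and drop only as that backs off. A push of 10 N at the buffers is ample; over 25 N the tiles chip.
- mortar: Stone mortar 104 mm across, 68 mm high, its pestle leaning out to 105 mm; origin at the centre of its foot. Bystander.
- saucers: Stack of five terracotta saucers, 104 mm across, 55 mm high; origin at the centre of its foot. Bystander.
- bisque_cup: Terracotta cup, 72 mm across, 75 mm high; origin at the centre of its foot. Bystander.
- glaze_jar: Lidded grey glaze jar, 72 mm across, 90 mm high; origin at the centre of its foot. Bystander.
- vase: Closed clay vase, 92 mm across, 104 mm high; origin at the centre of its foot. Bystander.
- wood_rib: Flat wooden throwing rib, 107 x 45 x 8 mm; origin near its middle, on its underside. Bystander.

How it is judged:
On the way:
1. the crate is on the ramp, square between the side boards (x of crate in the frame of ramp above 0.085 m and y of crate in the frame of ramp between -0.012 and 0.012 m and angle between the x axis of crate and the x axis of ramp, either way round below 0.15 rad), for 0.1 s.
At the end, for the whole second after the job is handed in: The crate lies on the ramp uphill of the stop strip, its lower end dropped behind the strip: its origin more than 270 mm up the ramp from the foot, its underside flat on the slide (within 2.5 mm and 0.025 rad), at rest (x of crate in the frame of ramp above 0.27 m and z of crate in the frame of ramp between -0.0025 and 0.0025 m and angle between the z axis of crate and the z axis of ramp, either way round below 0.025 rad and linear speed of crate below 0.01 m/s); the robot touches nothing.
It fails at once if the robot pushes or presses on the crate with more than 25 N (contact force between crate and the fingers above 25 N or contact force between crate and the arm above 25 N).
It fails at once if the crate is tipped by more than 0.6 rad (angle between crate's own z axis and vertical above 0.6 rad).
It fails at once if another thing on the table is moved by more than 20 mm (distance of any of mortar, saucers, bisque_cup, glaze_jar, vase, wood_rib from where it was at the start of the episode above 0.02 m).
It also fails if it takes over 64 s, if anything falls off the work surface, if the arm or the gripper's body presses on something with over 40 N, if the wrist force passes 120 N, or if a joint passes its speed limit or range.

## Robot

A 6-joint arm with a two-finger parallel gripper is mounted at the origin on the work surface. World frame = base frame: x ahead of the robot, y to its left, z up, the work surface at z = 0. Lengths are in m, angles in rad, forces in N, time in s.
With the tool pointing down it reaches from about 0.25 to 0.775 m from the base axis. Payload 4 kg.
Tool frame: the origin (TCP) lies on the centre line of the jaws, within the pads' length; the fingertips stand 17 mm ahead of it and the grasp point (between the pads) lies 2 mm behind it; z points along the fingers, y is the line along which they close (so a half turn about z gives the same grasp; the last joint's range is limited). The gripper opens to 94 mm and grips with 3 to 60 N. Pads are 16 mm wide; open, the fingers measure 119 mm over their backs; the gripper's body (75 mm by 177 mm) begins 78 mm behind the grasp point.
Start: joints at [1.169, 0.087, 1.371, -0, 1.684, -0.103], TCP at [0.162, 0.526, 0.223] pointing down, gripper open.
Joint ranges: [-3.1, 3.1], [-0.76, 2.03], [0.27, 2.55], [-1.08, 4.22], [0.17, 2.65], [-2.57, 2.57]. Speed limits (rad/s): [2.79, 2.79, 3.14, 3.14, 3.14, 3.14].

## Interface

Orientations are given as [roll, pitch, yaw] about the fixed x, y, z axes, in that order (R = Rz(yaw) Ry(pitch) Rx(roll)).
In Python, from bench import robot gives the robot as it stands.
- The arm moves only by the tool servo_tool, never from a script. Its argument "plan" is a list of rows, each a list of 7 numbers: the shift along the tool's x, y, z normalised to -1 to 1, where 1 is 0.1 m, then the turn, a rotation vector about the tool's x, y, z normalised to -1 to 1, where 1 is pi/2 rad, then the finger opening in mm, from 0 to 94. In form: [[x, y, z, ax, ay, az, gripper], ...]. A call has 1 to 12 rows; each row is the pose to reach, as a shift and turn from the pose commanded when the call began, along the tool's axes at that moment; what a row does not reach only later rows make up. A row lasts 1/12 s, in which the tool goes at most 41.7 mm and 7.16 degrees, less where a joint would pass 70% of its speed; a pose out of reach is approached as far as the arm can. A call with a number of a shift or a turn outside -1 to 1 is refused whole. A call with a gripper value outside its range is refused whole. The fingers move at their own pace and stop on an object; the grip force is fixed at half the most. Time passes only in rows, so rows that repeat a pose let the fingers close. It gives the time, the measured TCP pose, the force, the opening and the grip force at its end, in the units of the state.
- robot.get_obs(): the state, without advancing time (a new reading comes with each control period).
- robot.snapshot(name): name is "scene" or "top"; returns the picture (480x640x3 uint8, red, green, blue); there is no depth.
- robot.camera_params(name): a dict with "camera_matrix" (3x3 intrinsics, pixels), "rvec" (rotation vector, rad) and "tvec" (3), from world to camera coordinates, as OpenCV has them. Camera axes: x right, y down, z forward; pixel columns grow to the right and rows downward; lengths in m; the calibration is good to about 2 mm. A picture is of the moment at which its call begins. camera_params takes no time and is no camera call.
- robot.close_job(): hands the job in; it is judged then, once.
Trained networks look in the newest picture that a camera, given by its name, has taken for a name from the list of things; names that differ only in an ending like _2 or _b are one class to them, and where a whole thing is asked for, a point or a joint stands for the part that bears it (a point fixed in the world has none). Each returns a list of dicts, best first, with "conf" (0 to 1); they miss things now and then, are a little off and sometimes report something else, mostly with a low value. They report only what shows in the picture. A call takes as long as a camera call.
- robot.find_in(thing, camera): "extent" ([centre column, centre row, width, height] in pixels, round what is visible of it).
The state is a dict: "time": time; "joint_positions": joint angles; "qvel": joint speeds; "joint_torque": joint torques, N m; "tool_pos": TCP position; "ee_rot": TCP orientation; "wrist_force": force on the tool from outside, world axes, zero at the start; "wrist_torque": the same for the moment, N m; "width": finger opening in m; "finger_force": force on a finger pad.
Only numpy, scipy, OpenCV 4.12 (cv2) and the standard library are available. Lean on these libraries where they do the work, as an engineer would, in place of code of your own. Each camera call takes 0.05 s, during which the arm holds its last target. There are 200 camera calls.

## Working session

There is one attempt and no reset: what is moved stays moved. The work goes in short steps, Python scripts to look and compute and a tool call to move; the robot and the scene stay as the last step left them, time stands still between calls to the robot, and variables do not carry over. Pictures are saved under pics/ and viewed, at most 10 in all, crops included, and the job is handed in when it is done.

Besides the shell and the picture viewer there is one more tool, called after ">>>" by a JSON object that holds its "method" and its "body", one argument or row to a line. servo_tool: Moves the arm, as the interface text tells. Scaled input: -1 to 1 covers 0.1 m each way for a shift and pi/2 rad each way for a turn. Its arguments: {"type":"object","properties":{"plan":{"type":"array","items":{"type":"array","items":{"type":"number"}}}},"required":["plan"]}

```bash
mkdir -p pics
cat > h.py <<'E'
import numpy as np, cv2
from bench import robot
def save(cam,name):
    im=np.asarray(robot.snapshot(cam)); cv2.imwrite(f'pics/{name}.png',im[:,:,::-1]); return im
def cam(c):
    p=robot.camera_params(c); K=np.array(p['camera_matrix'],float); R=cv2.Rodrigues(np.array(p['rvec'],float))[0]; t=np.array(p['tvec'],float).ravel()
    return K,R,t
def ray(c,uv,z):
    K,R,t=cam(c); d=R.T@np.linalg.inv(K)@np.array([uv[0],uv[1],1.]); o=-R.T@t
    return o+d*(z-o[2])/d[2]
def proj(c,P):
    K,R,t=cam(c); q=(K@(R@np.atleast_2d(P).T+t[:,None])).T
    return q[:,:2]/q[:,2:]
E
python3 - <<'E'
from h import *
for c in('top','scene'):
    save(c,c+'0'); K,R,t=cam(c); print(c,-R.T@t,R[2],K[0,0])
    for n in ['crate','ramp','mortar','saucers','bisque_cup','glaze_jar','vase','wood_rib']:
        for r in robot.find_in(n,c)[:1]:
            print(n,np.round(r['extent'],0),round(r['conf'],2),np.round(ray(c,r['extent'][:2],0.04),3))
o=robot.get_obs();print(o)
E
```

```text
top [0.30771153 0.04073553 1.40315896] [ 0.16638259  0.00226751 -0.98605867] 566.0508847589326
crate [425. 254.  80.  67.] 0.82 [ 0.498 -0.218  0.04 ]
ramp [276. 245. 200.  97.] 0.55 [0.514 0.143 0.04 ]
mortar [277. 247. 205.  98.] 0.35 [0.509 0.14  0.04 ]
saucers [409. 172.  45.  40.] 0.92 [ 0.704 -0.183  0.04 ]
bisque_cup [463. 326.  36.  26.] 0.97 [ 0.326 -0.307  0.04 ]
glaze_jar [205. 319.  38.  27.] 0.67 [0.332 0.308 0.04 ]
vase [275. 184.  39.  35.] 0.74 [0.666 0.15  0.04 ]
wood_rib [226. 189.  47.  21.] 0.87 [0.651 0.272 0.04 ]
scene [ 1.34236614 -0.08921816  0.88059333] [-0.72300986  0.11422962 -0.68132836] 450.8040970164228
crate [218. 268.  69.  55.] 0.62 [ 0.515 -0.221  0.04 ]
ramp [361. 249. 188. 113.] 0.9 [0.512 0.154 0.04 ]
saucers [238. 329.  46.  46.] 0.94 [ 0.716 -0.178  0.04 ]
bisque_cup [185. 225.  30.  39.] 0.88 [ 0.329 -0.315  0.04 ]
glaze_jar [399. 198.  24.  32.] 0.97 [0.318 0.318 0.04 ]
vase [374. 291.  36.  44.] 0.87 [0.659 0.153 0.04 ]
wood_rib [426. 295.  41.  24.] 0.89 [0.694 0.27  0.04 ]
{'time': 0.9, 'joint_positions': array([ 1.16891595e+00,  8.71330984e-02,  1.37066671e+00,  2.36811800e-05,
        1.68359844e+00, -1.03086087e-01]), 'qvel': array([ 5.21246391e-04, -1.99050090e-05, -2.59285359e-03,  9.66793762e-04,
        4.95987574e-05,  1.14747244e-03]), 'joint_torque': array([-8.69859559e-04, -3.40042269e+01, -3.02598345e+01,  7.16037420e-02,
        2.35894538e-02,  5.51661969e-06]), 'tool_pos': array([0.16190228, 0.52565798, 0.22255939]), 'ee_rot': array([ 3.14139687e+00, -3.40097716e-06,  2.84280103e+00]), 'wrist_force': array([-0.16438541, -0.13252682, -0.04676697]), 'wrist_torque': array([ 0.00114835, -0.00456003,  0.01290066]), 'finger_force': 0.0, 'width': 0.09465876466271907}
```

View pics/top0.png

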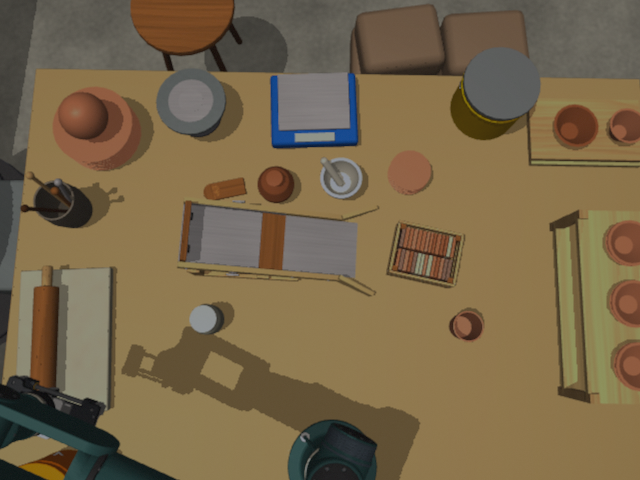

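View pics/scene0.png

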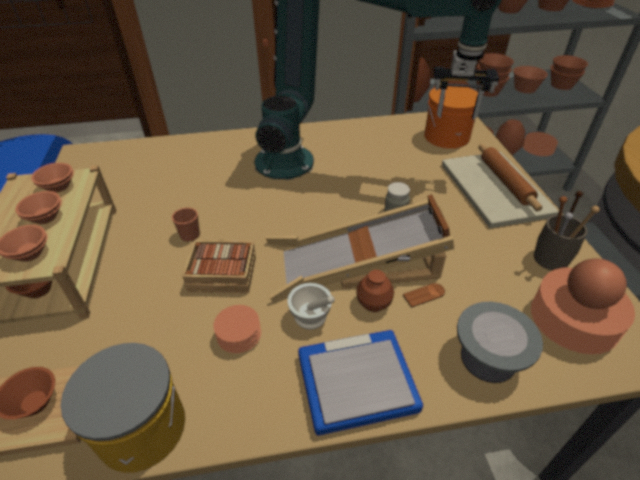

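The top view shows the ramp foot at about column 356, rows 221–277, with uphill to the left (+y). The crate is at (425,254), the mortar at (342,178) and the saucers at (409,172). I'll zoom in for corner pixels.

Run:
```python
import cv2
im=cv2.imread('pics/top0.png')
a=cv2.resize(im[195:305,170:325],None,fx=5,fy=5,interpolation=cv2.INTER_CUBIC)
b=cv2.resize(im[195:305,325:480],None,fx=5,fy=5,interpolation=cv2.INTER_CUBIC)
cv2.imwrite('pics/a.png',a);cv2.imwrite('pics/b.png',b)
```

```text
(no output)
```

View pics/a.png

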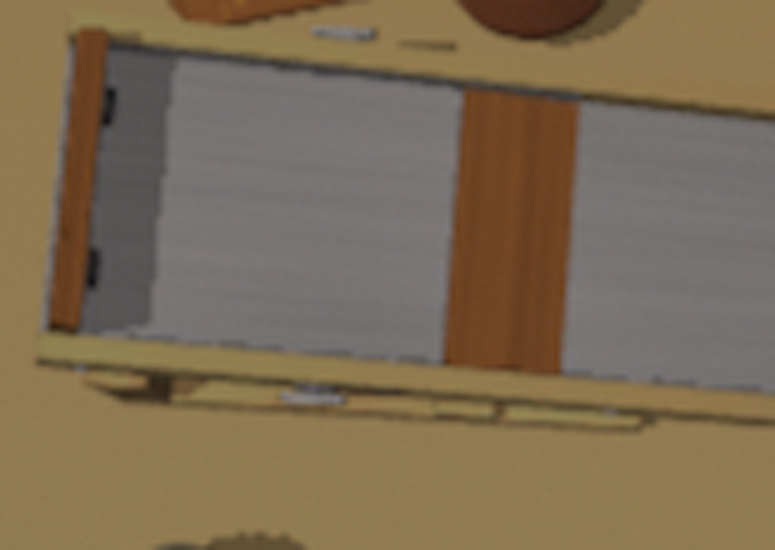

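View pics/b.png

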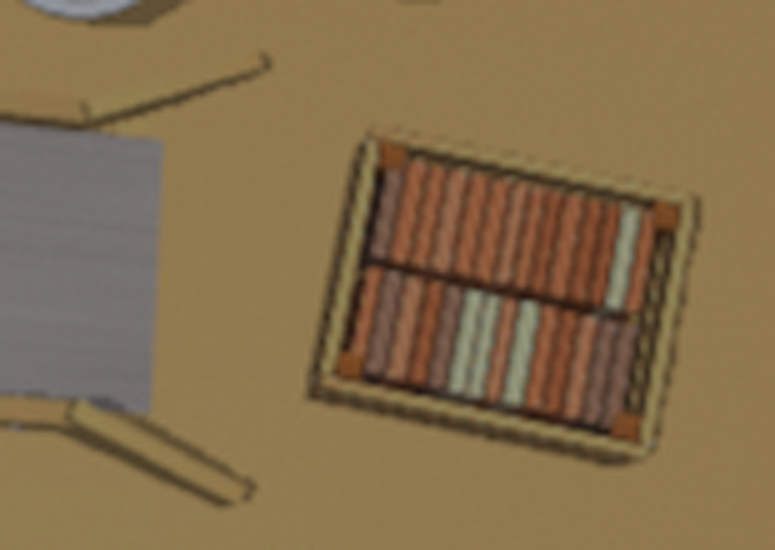

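The strip's drop edge in the a-crop runs (463,90)–(445,365) and its toe (578,100)–(560,373). The buffers are near (108,105) and (92,268). Crate top-rim corners in the b-crop are about (370,133), (695,199), (648,447) and (322,381). The foot line runs (162,142)–(152,412). I'll fit poses to these.

```bash
cat >> h.py <<'E'
T=np.deg2rad(15)
def ramp2w(p,P):
    x0,y0,a=p; P=np.atleast_2d(P); f=P[:,0]*np.cos(T)-P[:,2]*np.sin(T); z=P[:,0]*np.sin(T)+P[:,2]*np.cos(T)
    return np.c_[x0+f*np.cos(a)-P[:,1]*np.sin(a), y0+f*np.sin(a)+P[:,1]*np.cos(a), z]
def crate2w(c,P):
    x,y,a=c; P=np.atleast_2d(P); return np.c_[x+P[:,0]*np.cos(a)-P[:,1]*np.sin(a), y+P[:,0]*np.sin(a)+P[:,1]*np.cos(a),P[:,2]]
CT=np.array([[.08,-.065,.062],[-.08,-.065,.062],[-.08,.065,.062],[.08,.065,.062]])
def fitcrate(uv,x0):
    from scipy.optimize import least_squares
    return least_squares(lambda c:(proj('top',crate2w(c,CT))-uv).ravel(),x0)
E
python3 - <<'E'
from h import *
from scipy.optimize import least_squares
A=lambda u,v:(170+u/5-.4,195+v/5-.4); B=lambda u,v:(325+u/5-.4,195+v/5-.4)
def res(q):
    p=q[:3];s=q[3]
    P=ramp2w(p,[[s,-.069,.007],[s,.069,.025],[s-.058,-.069,0],[s-.058,.069,.025]])
    e=proj('top',P)-np.array([A(463,90),A(445,365),A(578,100),A(560,373)])
    f=ramp2w(p,[[0,-.069,0],[0,.069,0]]); g=proj('top',f)-np.array([B(162,146),B(152,408)])
    b=proj('top',ramp2w(p,[[s+.164,-.03,.0125],[s+.164,.03,.0125]]))-np.array([A(113,105),A(97,268)])
    return np.r_[e.ravel(),g[:,0],b[:,0]]
r=least_squares(res,[.5,0.0,1.6,.23]);print('ramp',r.x.round(4),r.fun.round(2))
uv=np.array([B(370,133),B(695,199),B(648,447),B(322,381)])
c=fitcrate(uv,[.5,-.22,1.4]);print('crate',c.x.round(4),c.fun.round(2))
p=r.x;u=np.array([np.cos(p[2]),np.sin(p[2])]);v=np.array([-u[1],u[0]])
d=c.x[:2]-p[:2];print('crate in ramp (flat)',d@u,d@v,c.x[2]-p[2])
E
```

```text
ramp [ 0.5094 -0.0543  1.5205  0.2446] [ 0.09 -1.18  0.01  0.12  0.05  0.16  1.31  0.83  0.52 -0.6  -0.89 -0.43]
crate [ 0.4989 -0.2184  1.379 ] [-0.15 -1.77  0.24 -1.38  0.54  1.92 -0.64  1.11]
crate in ramp (flat) -0.1643675162057088 0.0022658688408221184 -0.14149298077481465
```

>>> {"method": "servo_tool", "body": {
  "plan": [
    [-0.72,-0.915,0,0,0,0,70],
    [-0.72,-0.915,0,0,0,0,70],
    [-0.72,-0.915,0,0,0,0,70],
    [-0.72,-0.915,0,0,0,0,70]
  ]
}}

```text
time: 1.23
tool_pos: [0.2052, 0.4131, 0.2228]
ee_rot: [-3.14, 0.002, 2.839]
wrist_force: [0.3, 0.2, 0.3]
width: 0.0717
finger_force: 0.0
```

>>> {"method": "servo_tool", "body": {
  "plan": [
    [-0.72,-0.915,0,0,0,0,70],
    [-0.72,-0.915,0,0,0,0,70],
    [-0.72,-0.915,0,0,0,0,70],
    [-0.72,-0.915,0,0,0,0,70]
  ]
}}

```text
time: 1.57
tool_pos: [0.2472, 0.3051, 0.223]
ee_rot: [-3.141, 0.002, 2.837]
wrist_force: [0.2, 1.0, 0.5]
width: 0.0699
finger_force: 0.0
```

>>> {"method": "servo_tool", "body": {
  "plan": [
    [-0.72,-0.915,0,0,0,0,70],
    [-0.72,-0.915,0,0,0,0,70],
    [-0.72,-0.915,0,0,0,0,70],
    [-0.72,-0.915,0,0,0,0,70]
  ]
}}

```text
time: 1.9
tool_pos: [0.2894, 0.1966, 0.2229]
ee_rot: [-3.141, 0.002, 2.835]
wrist_force: [-0.3, 0.2, 0.2]
width: 0.0699
finger_force: 0.0
```

>>> {"method": "servo_tool", "body": {
  "plan": [
    [-0.72,-0.915,0,0,0,0,70],
    [-0.72,-0.915,0,0,0,0,70],
    [-0.72,-0.915,0,0,0,0,70],
    [-0.72,-0.915,0,0,0,0,70]
  ]
}}

```text
time: 2.23
tool_pos: [0.3314, 0.0881, 0.2226]
ee_rot: [-3.141, 0.002, 2.835]
wrist_force: [-0.4, 0.4, -0.3]
width: 0.0699
finger_force: 0.0
```

>>> {"method": "servo_tool", "body": {
  "plan": [
    [-0.72,-0.915,0,0,0,0,70],
    [-0.72,-0.915,0,0,0,0,70],
    [-0.72,-0.915,0,0,0,0,70],
    [-0.72,-0.915,0,0,0,0,70]
  ]
}}

```text
time: 2.57
tool_pos: [0.3733, -0.0202, 0.2222]
ee_rot: [-3.141, 0.001, 2.838]
wrist_force: [0.2, 0.7, -0.5]
width: 0.0703
finger_force: 0.0
```

>>> {"method": "servo_tool", "body": {
  "plan": [
    [-0.72,-0.915,0,0,0,0,70],
    [-0.72,-0.915,0,0,0,0,70],
    [-0.72,-0.915,0,0,0,0,70],
    [-0.72,-0.915,0,0,0,0,70]
  ]
}}

```text
time: 2.9
tool_pos: [0.4154, -0.1283, 0.2217]
ee_rot: [-3.141, -0.0, 2.839]
wrist_force: [0.1, 0.3, 0.4]
width: 0.0702
finger_force: 0.0
```

>>> {"method": "servo_tool", "body": {
  "plan": [
    [-0.72,-0.915,0,0,0,0,70],
    [-0.72,-0.915,0,0,0,0,70],
    [-0.72,-0.915,0,0,0,0,70],
    [-0.72,-0.915,0,0,0,0,70]
  ]
}}

```text
time: 3.23
tool_pos: [0.4575, -0.2368, 0.2209]
ee_rot: [3.142, -0.001, 2.84]
wrist_force: [-1.0, 1.4, -0.5]
width: 0.0701
finger_force: 0.0
```

>>> {"method": "servo_tool", "body": {
  "plan": [
    [-0.72,-0.915,0,0,0,0.84,70],
    [-0.72,-0.915,0,0,0,0.84,70],
    [-0.72,-0.915,0,0,0,0.84,70],
    [-0.72,-0.915,0,0,0,0.84,70],
    [-0.72,-0.915,0,0,0,0.84,70],
    [-0.72,-0.915,0,0,0,0.84,70],
    [-0.72,-0.915,0,0,0,0.84,70],
    [-0.72,-0.915,0,0,0,0.84,70],
    [-0.72,-0.915,0,0,0,0.84,70],
    [-0.72,-0.915,0,0,0,0.84,70],
    [-0.72,-0.915,0,0,0,0.84,70],
    [-0.72,-0.915,0,0,0,0.84,70]
  ]
}}

```text
time: 4.23
tool_pos: [0.4987, -0.3403, 0.2225]
ee_rot: [3.141, -0.002, 1.525]
wrist_force: [0.6, 0.6, 0.2]
width: 0.0702
finger_force: 0.0
```

>>> {"method": "servo_tool", "body": {
  "plan": [
    [-0.05,-0.04,0.91,0,0,0,70],
    [-0.05,-0.04,0.91,0,0,0,70],
    [-0.05,-0.04,0.91,0,0,0,70],
    [-0.05,-0.04,0.91,0,0,0,70]
  ]
}}

```text
time: 4.57
tool_pos: [0.4913, -0.3448, 0.127]
ee_rot: [-3.134, -0.007, 1.526]
wrist_force: [0.2, 0.2, 0.7]
width: 0.0698
finger_force: 0.0
```

>>> {"method": "servo_tool", "body": {
  "plan": [
    [0,0,0.5,0,0.1,0,70],
    [0,0,0.91,0,0.2,0,70],
    [0,0,0.91,0,0.2,0,70],
    [0,0,0.91,0,0.2,0,70],
    [0,0,0.91,0,0.2,0,70],
    [0,0,0.91,0,0.2,0,70]
  ]
}}

```text
time: 5.07
tool_pos: [0.4949, -0.3492, 0.0442]
ee_rot: [3.136, -0.309, 1.526]
wrist_force: [-0.9, 0.7, -0.2]
width: 0.07
finger_force: 0.0
```

Run:
```python
from h import *
im=save('top','t1'); cv2.imwrite('pics/t1c.png',cv2.resize(im[190:320,330:490,::-1],None,fx=4.5,fy=4.5,interpolation=cv2.INTER_CUBIC))
print(robot.get_obs())
```

```text
{'time': 5.1167, 'joint_positions': array([-0.82964355,  0.4404187 ,  1.32690193,  0.22052504,  1.59159308,
       -0.80435072]), 'qvel': array([ 0.00556579, -0.01180392,  0.01041703, -0.00177787, -0.00404508,
       -0.00260046]), 'joint_torque': array([-4.99252304e-01, -4.39739728e+01, -2.65397912e+01,  8.60318206e-01,
        9.25794393e-01,  8.57206935e-03]), 'tool_pos': array([ 0.49497302, -0.34892506,  0.044535  ]), 'ee_rot': array([ 3.13598658, -0.30864   ,  1.52683086]), 'wrist_force': array([ 0.24569073, -0.55835749, -0.01285337]), 'wrist_torque': array([-0.18848857,  0.06183422,  0.1022966 ]), 'finger_force': 0.0, 'width': 0.07037633411585263}
```

View pics/t1c.png

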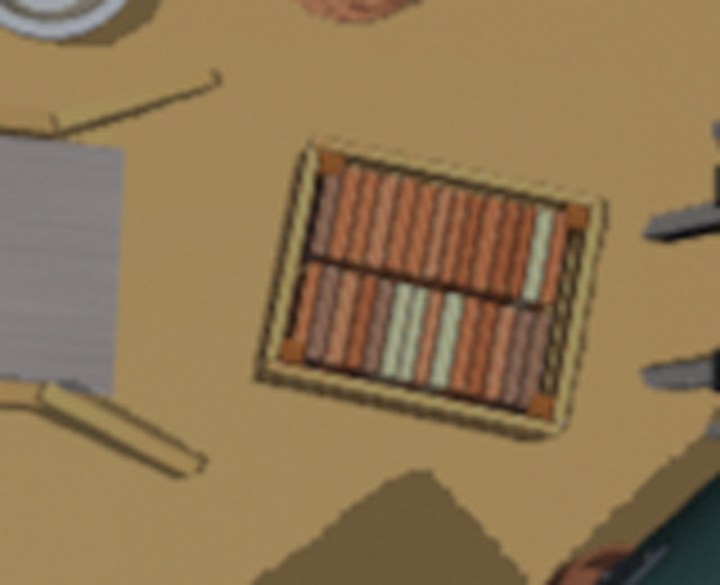

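The crate (top corners (310,150), (603,200), (560,430), (260,370)) is undisturbed, and both fingertips are about 22 mm behind it at (645,232) and (645,378). I'll push slowly; the fingers should square it.

>>> {"method": "servo_tool", "body": {
  "plan": [
    [0.048,0,0.015,0,0,0,70],
    [0.095,0,0.03,0,0,0,70],
    [0.143,0,0.046,0,0,0,70],
    [0.172,0,0.055,0,0,0,70],
    [0.2,0,0.064,0,0,0,70],
    [0.229,0,0.073,0,0,0,70],
    [0.257,0,0.082,0,0,0,70],
    [0.286,0,0.091,0,0,0,70],
    [0.314,0,0.1,0,0,0,70],
    [0.343,0,0.109,0,0,0,70],
    [0.372,0,0.119,0,0,0,70],
    [0.4,0,0.128,0,0,0,70]
  ]
}}

```text
time: 6.12
tool_pos: [0.4949, -0.3069, 0.0406]
ee_rot: [3.141, -0.313, 1.523]
wrist_force: [0.9, -3.6, -1.8]
width: 0.0698
finger_force: 1.8
```

>>> {"method": "servo_tool", "body": {
  "plan": [
    [0.024,0,0.008,0,0,0,70],
    [0.048,0,0.015,0,0,0,70],
    [0.071,0,0.023,0,0,0,70],
    [0.095,0,0.03,0,0,0,70],
    [0.119,0,0.038,0,0,0,70],
    [0.143,0,0.046,0,0,0,70],
    [0.143,0,0.046,0,0,0,70]
  ]
}}

```text
time: 6.7
tool_pos: [0.4954, -0.2905, 0.0407]
ee_rot: [-3.141, -0.315, 1.524]
wrist_force: [1.8, -2.8, -1.0]
width: 0.0701
finger_force: 1.2
```

Run:
```python
from h import *
im=save('top','t2'); cv2.imwrite('pics/t2c.png',cv2.resize(im[190:320,330:490,::-1],None,fx=4.5,fy=4.5,interpolation=cv2.INTER_CUBIC))
```

```text
(no output)
```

View pics/t2c.png

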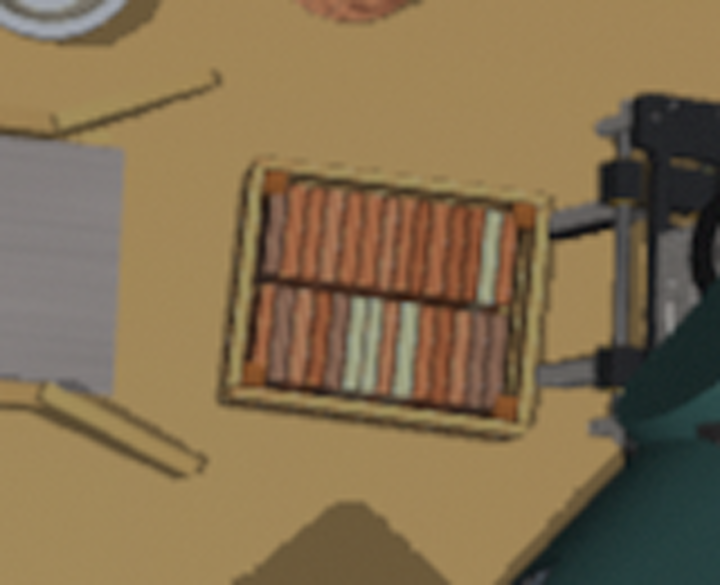

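The crate has been squared: top-rim corners are about (257,160), (550,197), (523,428) and (232,388). I'll fit it against the ramp.

```bash
cat >> h.py <<'E'
RP=np.array([.5094,-.0543,1.5205])
def rel(xy):
    u=np.array([np.cos(RP[2]),np.sin(RP[2])]); d=np.array(xy)[:2]-RP[:2]; return d@u, -d[0]*u[1]+d[1]*u[0]
E
python3 - <<'E'
from h import *
uv=np.array([[257,160],[550,197],[523,428],[232,388]])/4.5+[329.6,189.6]
c=fitcrate(uv,[.5,-.17,1.5]);print(c.x,c.fun.round(2),rel(c.x),c.x[2]-RP[2])
print('tool',rel(robot.get_obs()['tool_pos']))
E
```

```text
[ 0.49319558 -0.1944931   1.45260547] [-0.47 -1.57  0.49 -0.93  1.21  1.32 -1.23  1.06] (np.float64(-0.1408304892821398), np.float64(0.009135699048560039)) -0.06789452574909416
tool (np.float64(-0.23667996445358017), np.float64(0.0021551485238912177))
```

>>> {"method": "servo_tool", "body": {
  "plan": [
    [-0.02,0,-0.006,-0.016,0,0.05,70],
    [-0.02,0,-0.006,-0.016,0,0.05,70]
  ]
}}

```text
time: 6.92
tool_pos: [0.4944, -0.292, 0.0405]
ee_rot: [-3.139, -0.317, 1.439]
wrist_force: [-0.2, -0.3, 0.0]
width: 0.0701
finger_force: 0.0
```

>>> {"method": "servo_tool", "body": {
  "plan": [
    [0.029,0,0.009,0,0,0,70],
    [0.057,0,0.018,0,0,0,70],
    [0.095,0,0.03,0,0,0,70],
    [0.133,0,0.043,0,0,0,70],
    [0.172,0,0.055,0,0,0,70],
    [0.21,0,0.067,0,0,0,70],
    [0.248,0,0.079,0,0,0,70],
    [0.286,0,0.091,0,0,0,70],
    [0.324,0,0.103,0,0,0,70],
    [0.362,0,0.116,0,0,0,70],
    [0.4,0,0.128,0,0,0,70],
    [0.44,0,0.14,0,0,0,70]
  ]
}}

```text
time: 7.92
tool_pos: [0.5012, -0.2471, 0.0408]
ee_rot: [-3.141, -0.314, 1.441]
wrist_force: [-0.3, -3.5, -1.3]
width: 0.0702
finger_force: 1.8
```

Run:
```python
from h import *
im=save('top','t3'); cv2.imwrite('pics/t3c.png',cv2.resize(im[190:320,310:470,::-1],None,fx=4.5,fy=4.5,interpolation=cv2.INTER_CUBIC))
print('tool',rel(robot.get_obs()['tool_pos']))
```

```text
tool (np.float64(-0.19187995225816662), np.float64(-0.0015763038829433862))
```

View pics/t3c.png

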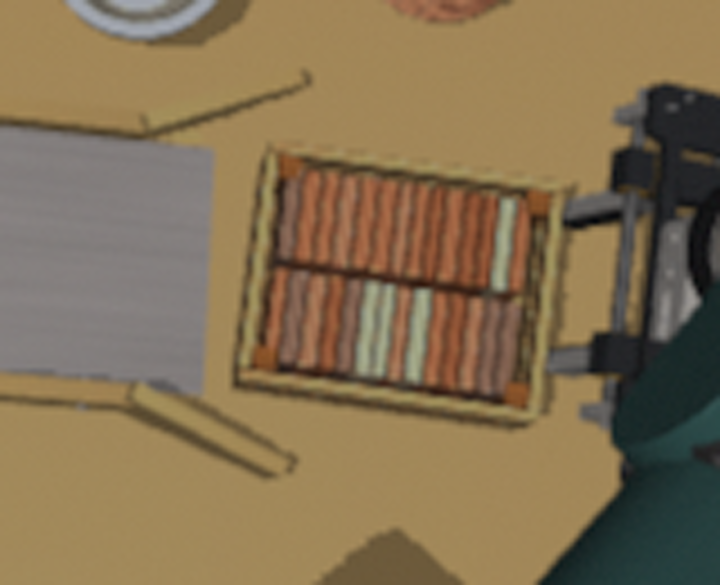

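The crate has moved on, still both-finger contact; its corners are about (272,148), (570,187), (543,415) and (247,374), with the slide's foot at column 210.

Run:
```python
from h import *
uv=np.array([[272,148],[570,187],[543,415],[247,374]])/4.5+[309.6,189.6]
c=fitcrate(uv,[.5,-.13,1.5]);print(c.x,c.fun.round(2),rel(c.x),c.x[2]-RP[2])
```

```text
[ 0.49906989 -0.15604287  1.45202089] [ 0.27 -1.59  0.03 -1.37  0.47  1.46 -0.77  1.4 ] (np.float64(-0.10213354911560944), np.float64(0.005201908560333866)) -0.06847911215087965
```

>>> {"method": "servo_tool", "body": {
  "plan": [
    [0.04,0.004,0.013,0.001,0,-0.003,70],
    [0.08,0.007,0.026,0.002,0,-0.006,70],
    [0.13,0.012,0.042,0.003,0,-0.009,70],
    [0.18,0.016,0.058,0.004,0,-0.012,70],
    [0.23,0.02,0.074,0.005,0,-0.015,70],
    [0.28,0.025,0.09,0.006,0,-0.018,70],
    [0.33,0.03,0.106,0.007,0,-0.022,70]
  ]
}}

```text
time: 8.55
tool_pos: [0.509, -0.2132, 0.0413]
ee_rot: [3.141, -0.314, 1.478]
wrist_force: [-0.4, -3.8, -1.0]
width: 0.07
finger_force: 2.2
```

>>> {"method": "servo_tool", "body": {
  "plan": [
    [0.05,0.004,0.016,0.001,0,-0.003,70],
    [0.1,0.009,0.032,0.002,0,-0.007,70],
    [0.15,0.013,0.048,0.003,0,-0.01,70],
    [0.2,0.018,0.064,0.004,0,-0.013,70],
    [0.25,0.023,0.08,0.005,0,-0.017,70],
    [0.3,0.028,0.096,0.006,0,-0.02,70],
    [0.34,0.032,0.108,0.007,0,-0.023,70],
    [0.34,0.032,0.108,0.007,0,-0.023,70]
  ]
}}

```text
time: 9.22
tool_pos: [0.5152, -0.1767, 0.0411]
ee_rot: [-3.142, -0.316, 1.516]
wrist_force: [0.4, -0.9, -0.5]
width: 0.0698
finger_force: 0.6
```

Run:
```python
from h import *
im=save('top','t4'); cv2.imwrite('pics/t4c.png',cv2.resize(im[190:320,290:450,::-1],None,fx=4.5,fy=4.5,interpolation=cv2.INTER_CUBIC))
print('tool',rel(robot.get_obs()['tool_pos']))
```

```text
tool (np.float64(-0.12210344003125359), np.float64(-0.011935532570885655))
```

View pics/t4c.png

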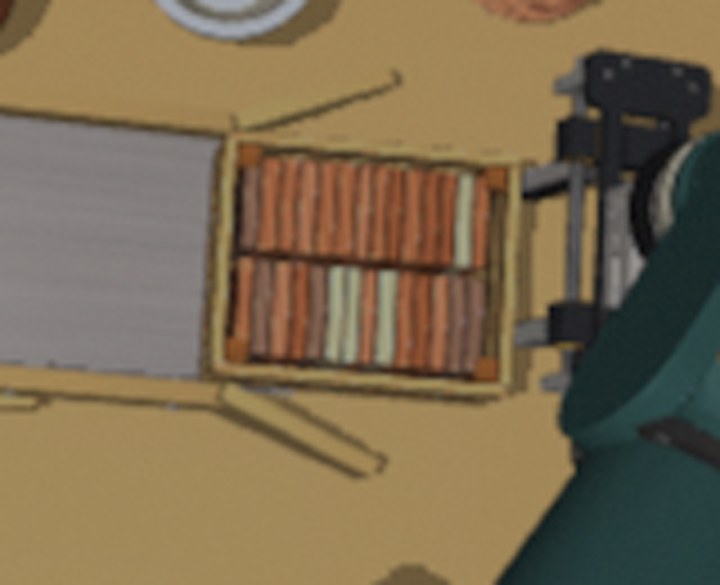

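The crate is nearly parallel to the boards. Its top-rim corners are at about (237,133), (523,160), (500,393) and (213,375), with its front about 50 mm up the slide. I'll fit it with pitch included.

```bash
cat >> h.py <<'E'
def fitpitch(uv,x0):
    from scipy.optimize import least_squares
    from scipy.spatial.transform import Rotation as Ro
    def pts(c):
        r,y,a=c # rear-bottom s (<0, on table), ramp y, yaw rel
        t=np.tan(T); f=r
        pit=0.
        for _ in range(50):
            xf=r+.16*np.cos(pit); pit=np.arcsin(max(0,xf*t)/.16)
        R=Ro.from_euler('ZY',[RP[2]+a,-pit]).as_matrix()
        u=np.array([np.cos(RP[2]),np.sin(RP[2]),0]); v=np.array([-u[1],u[0],0])
        o=np.r_[RP[:2],0]+r*u+y*v
        return o+(CT+[.08,0,0])@R.T, pit
    s=least_squares(lambda c:(proj('top',pts(c)[0])-uv).ravel(),x0)
    return s.x,pts(s.x)[1],s.fun.round(2)
E
python3 - <<'E'
from h import *
uv=np.array([[237,133],[523,160],[500,391],[213,374]])/4.5+[289.6,189.6]
x,p,f=fitpitch(uv,[-.1,0,0]);print('rear s,y,yaw',x.round(4),'pitch',p,f,'centre y',x[1]+.08*x[2])
E
```

```text
rear s,y,yaw [-0.1069  0.0033 -0.0157] pitch 0.08798687091391684 [-1.82 -1.    0.28 -0.42  2.24  1.89 -0.73 -0.55] centre y 0.002017833083348394
```

>>> {"method": "servo_tool", "body": {
  "plan": [
    [0.038,0.003,0.012,0,0,0,70],
    [0.076,0.006,0.024,0,0,-0.001,70],
    [0.114,0.008,0.036,0,0,-0.002,70],
    [0.152,0.01,0.048,0.001,0,-0.003,70],
    [0.19,0.012,0.06,0.001,0,-0.004,70],
    [0.229,0.014,0.073,0.001,0,-0.005,70],
    [0.267,0.016,0.085,0.001,0,-0.005,70],
    [0.305,0.018,0.097,0.002,0,-0.006,70]
  ]
}}

```text
time: 9.93
tool_pos: [0.5186, -0.1459, 0.0412]
ee_rot: [-3.141, -0.315, 1.525]
wrist_force: [0.8, -3.0, -3.4]
width: 0.07
finger_force: 1.7
```

>>> {"method": "servo_tool", "body": {
  "plan": [
    [0.038,0.001,0.012,0,0,0,70],
    [0.076,0.002,0.024,0,0,0,70],
    [0.114,0.003,0.036,0,0,0,70],
    [0.152,0.004,0.048,0,0,0,70],
    [0.19,0.005,0.06,0,0,0,70],
    [0.229,0.006,0.073,0,0,0,70],
    [0.267,0.006,0.085,0,0,0,70],
    [0.305,0.006,0.097,0,0,0,70]
  ]
}}

```text
time: 10.6
tool_pos: [0.5209, -0.1142, 0.0417]
ee_rot: [3.141, -0.314, 1.525]
wrist_force: [-0.1, -3.0, -4.3]
width: 0.0703
finger_force: 1.7
```

>>> {"method": "servo_tool", "body": {
  "plan": [
    [0.038,0,0.012,0,0,0,70],
    [0.076,0,0.024,0,0,0,70],
    [0.114,0,0.036,0,0,0,70],
    [0.152,0,0.048,0,0,0,70],
    [0.19,0,0.06,0,0,0,70],
    [0.229,0,0.073,0,0,0,70],
    [0.267,0,0.085,0,0,0,70],
    [0.305,0,0.097,0,0,0,70],
    [0.343,0,0.109,0,0,0,70],
    [0.381,0,0.12,0,0,0,70]
  ]
}}

```text
time: 11.43
tool_pos: [0.5228, -0.0745, 0.0421]
ee_rot: [3.141, -0.314, 1.525]
wrist_force: [-0.1, -6.5, 0.3]
width: 0.0695
finger_force: 2.9
```

>>> {"method": "servo_tool", "body": {
  "plan": [
    [0.035,0,0.005,0,0,0,70],
    [0.07,0,0.007,0,0,0,70],
    [0.11,0,0.008,0,0,0,70],
    [0.15,0,0.009,0,0,0,70],
    [0.19,0,0.011,0,0,0,70],
    [0.23,0,0.013,0,0,0,70],
    [0.27,0,0.014,0,0,0,70],
    [0.3,0,0.016,0,0,0,70]
  ]
}}

```text
time: 12.1
tool_pos: [0.5241, -0.0454, 0.05]
ee_rot: [3.141, -0.314, 1.525]
wrist_force: [0.7, -5.1, -1.0]
width: 0.0701
finger_force: 2.6
```

Run:
```python
from h import *
im=save('top','t5'); cv2.imwrite('pics/t5c.png',cv2.resize(im[190:320,250:410,::-1],None,fx=4.5,fy=4.5,interpolation=cv2.INTER_CUBIC))
print('tool',rel(robot.get_obs()['tool_pos']))
```

```text
tool (np.float64(0.010160933249902762), np.float64(-0.014266717739170575))
```

View pics/t5c.png

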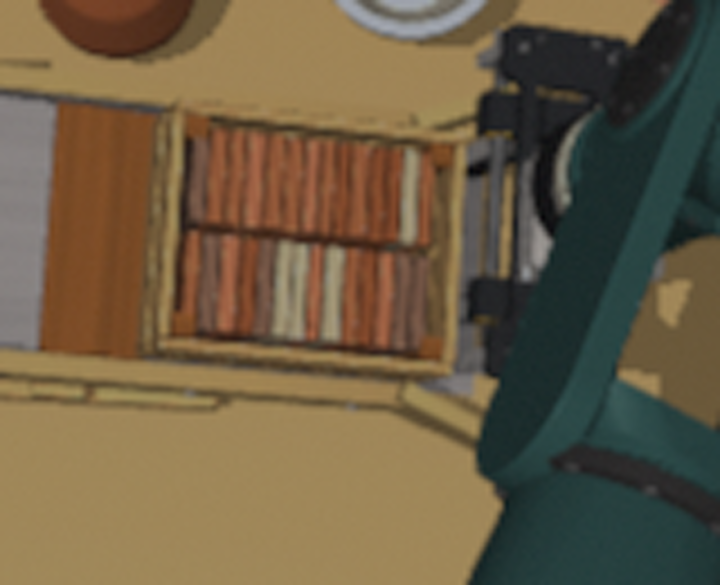

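The crate is square in the lane, with its front edge at (155,230) just at the strip's toe (140–160). I'll tilt the fingers slightly more so the tips stay in contact, and push over the strip.

>>> {"method": "servo_tool", "body": {
  "plan": [
    [0.02,0,0.001,0,0.015,0,70],
    [0.05,0,0.003,0,0.03,0,70],
    [0.08,0,0.004,0,0.045,0,70],
    [0.115,0,0.006,0,0.057,0,70],
    [0.15,0,0.008,0,0.057,0,70],
    [0.185,0,0.01,0,0.057,0,70],
    [0.22,0,0.011,0,0.057,0,70]
  ]
}}

```text
time: 12.73
tool_pos: [0.5248, -0.0242, 0.0552]
ee_rot: [-3.141, -0.405, 1.524]
wrist_force: [0.2, -3.1, -4.6]
width: 0.0701
finger_force: 2.1
```

>>> {"method": "servo_tool", "body": {
  "plan": [
    [0.035,0,0.005,0,0,0,70],
    [0.07,0,0.01,0,0,0,70],
    [0.105,0,0.015,0,0,0,70],
    [0.14,0,0.02,0,0,0,70],
    [0.17,0,0.024,0,0,0,70],
    [0.2,0,0.028,0,0,0,70]
  ]
}}

```text
time: 13.23
tool_pos: [0.5259, -0.0045, 0.0609]
ee_rot: [3.141, -0.404, 1.525]
wrist_force: [-0.6, -1.8, -4.4]
width: 0.0701
finger_force: 1.8
```

>>> {"method": "servo_tool", "body": {
  "plan": [
    [0.035,0,0.005,0,0,0,70],
    [0.07,0,0.01,0,0,0,70],
    [0.105,0,0.015,0,0,0,70],
    [0.14,0,0.02,0,0,0,70],
    [0.17,0,0.024,0,0,0,70],
    [0.2,0,0.028,0,0,0,70]
  ]
}}

```text
time: 13.73
tool_pos: [0.5269, 0.0147, 0.0663]
ee_rot: [3.141, -0.404, 1.525]
wrist_force: [-0.4, -3.4, -2.0]
width: 0.0701
finger_force: 2.1
```

>>> {"method": "servo_tool", "body": {
  "plan": [
    [0.035,0,0.005,0,0,0,70],
    [0.07,0,0.01,0,0,0,70],
    [0.105,0,0.015,0,0,0,70],
    [0.14,0,0.02,0,0,0,70],
    [0.175,0,0.025,0,0,0,70],
    [0.21,0,0.03,0,0,0,70],
    [0.245,0,0.035,0,0,0,70],
    [0.28,0,0.04,0,0,0,70]
  ]
}}

```text
time: 14.4
tool_pos: [0.5281, 0.042, 0.0735]
ee_rot: [3.141, -0.404, 1.525]
wrist_force: [-0.4, -3.4, -2.5]
width: 0.0703
finger_force: 2.3
```

>>> {"method": "servo_tool", "body": {
  "plan": [
    [0.035,0,0.005,0,0,0,70],
    [0.07,0,0.01,0,0,0,70],
    [0.105,0,0.015,0,0,0,70],
    [0.14,0,0.02,0,0,0,70],
    [0.175,0,0.025,0,0,0,70],
    [0.21,0,0.03,0,0,0,70],
    [0.25,0,0.036,0,0,0,70]
  ]
}}

```text
time: 14.98
tool_pos: [0.5294, 0.0662, 0.0802]
ee_rot: [3.141, -0.403, 1.525]
wrist_force: [-0.9, -5.3, -1.8]
width: 0.07
finger_force: 2.7
```

>>> {"method": "servo_tool", "body": {
  "plan": [
    [0.03,0,0.002,0,0,0,70],
    [0.06,0,-0.005,0,0,0,70],
    [0.092,0,-0.015,0,0,0,70],
    [0.124,0,-0.025,0,0,0,70],
    [0.156,0,-0.035,0,0,0,70],
    [0.188,0,-0.045,0,0,0,70],
    [0.22,0,-0.055,0,0,0,70],
    [0.252,0,-0.065,0,0,0,70]
  ]
}}

```text
time: 15.65
tool_pos: [0.5306, 0.0868, 0.0969]
ee_rot: [3.14, -0.404, 1.526]
wrist_force: [-0.3, -5.9, 1.8]
width: 0.0699
finger_force: 2.6
```

Run:
```python
from h import *
a=save('scene','s6')[150:330,230:480,::-1]; b=save('top','t6')[190:320,170:350,::-1]
b=cv2.resize(b,(499,360),interpolation=cv2.INTER_CUBIC)
a=cv2.resize(a,None,fx=3.2,fy=3.2,interpolation=cv2.INTER_CUBIC)
cv2.imwrite('pics/s6c.png',a)
o=robot.get_obs();print(rel(o['tool_pos']),o['wrist_force'])
```

```text
(np.float64(0.1424722246240964), np.float64(-0.014213783987309065)) [-0.23941654 -4.23493137  0.72453318]
```

View pics/s6c.png

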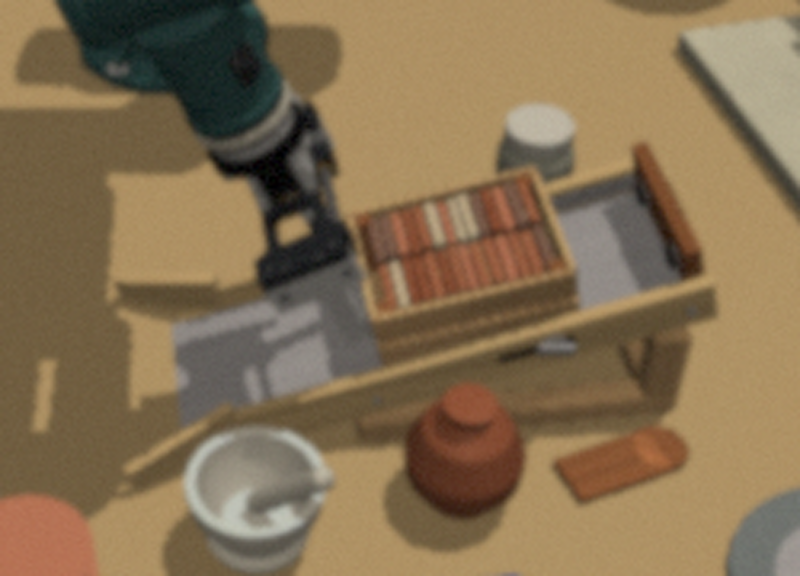

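The crate is in the lane over the strip and upright, the pushers are behind it at (350,270), and the mortar and vase have not been disturbed. I'll continue.

>>> {"method": "servo_tool", "body": {
  "plan": [
    [0.03,0,0.004,0,0,0,70],
    [0.06,0,0.009,0,0,0,70],
    [0.09,0,0.013,0,0,0,70],
    [0.12,0,0.017,0,0,0,70],
    [0.15,0,0.021,0,0,0,70],
    [0.18,0,0.026,0,0,0,70],
    [0.21,0,0.03,0,0,0,70],
    [0.24,0,0.034,0,0,0,70]
  ]
}}

```text
time: 16.42
tool_pos: [0.5312, 0.1103, 0.1021]
ee_rot: [3.141, -0.404, 1.525]
wrist_force: [-0.3, -5.5, -1.2]
width: 0.0702
finger_force: 2.2
```

>>> {"method": "servo_tool", "body": {
  "plan": [
    [0.03,0,0.004,0,0,0,70],
    [0.06,0,0.009,0,0,0,70],
    [0.09,0,0.013,0,0,0,70],
    [0.12,0,0.017,0,0,0,70],
    [0.15,0,0.021,0,0,0,70],
    [0.18,0,0.026,0,0,0,70]
  ]
}}

```text
time: 16.92
tool_pos: [0.5315, 0.1282, 0.1063]
ee_rot: [-3.141, -0.404, 1.525]
wrist_force: [-0.7, -2.1, -3.9]
width: 0.0698
finger_force: 1.7
```

>>> {"method": "servo_tool", "body": {
  "plan": [
    [0.02,0,0.003,0,0,0,70],
    [0.04,0,0.006,0,0,0,70],
    [0.06,0,0.009,0,0,0,70],
    [0.08,0,0.011,0,0,0,70],
    [0.1,0,0.014,0,0,0,70],
    [0.12,0,0.017,0,0,0,70],
    [0.14,0,0.02,0,0,0,70],
    [0.16,0,0.023,0,0,0,70]
  ]
}}

```text
time: 17.58
tool_pos: [0.5328, 0.1434, 0.111]
ee_rot: [3.141, -0.404, 1.525]
wrist_force: [0.4, -3.0, -3.8]
width: 0.0701
finger_force: 1.7
```

>>> {"method": "servo_tool", "body": {
  "plan": [
    [0.015,0,0.002,0,0,0,70],
    [0.03,0,0.004,0,0,0,70],
    [0.045,0,0.006,0,0,0,70],
    [0.06,0,0.009,0,0,0,70]
  ]
}}

```text
time: 17.92
tool_pos: [0.533, 0.1493, 0.1126]
ee_rot: [3.141, -0.404, 1.525]
wrist_force: [-0.6, -2.7, -4.0]
width: 0.0699
finger_force: 1.7
```

>>> {"method": "servo_tool", "body": {
  "plan": [
    [0.01,0,0.001,0,0,0,70],
    [0.02,0,0.003,0,0,0,70],
    [0.03,0,0.004,0,0,0,70],
    [0.04,0,0.006,0,0,0,70]
  ]
}}

```text
time: 18.25
tool_pos: [0.5332, 0.1531, 0.1135]
ee_rot: [3.141, -0.404, 1.525]
wrist_force: [0.4, -2.4, -4.0]
width: 0.07
finger_force: 1.7
```

>>> {"method": "servo_tool", "body": {
  "plan": [
    [0.01,0,0.001,0,0,0,70],
    [0.02,0,0.003,0,0,0,70],
    [0.03,0,0.004,0,0,0,70]
  ]
}}

```text
time: 18.5
tool_pos: [0.5333, 0.156, 0.1143]
ee_rot: [3.141, -0.404, 1.525]
wrist_force: [-0.0, -2.8, -3.7]
width: 0.0701
finger_force: 1.7
```

>>> {"method": "servo_tool", "body": {
  "plan": [
    [0.01,0,0.001,0,0,0,70],
    [0.02,0,0.003,0,0,0,70],
    [0.02,0,0.003,0,0,0,70]
  ]
}}

```text
time: 18.75
tool_pos: [0.5334, 0.1581, 0.115]
ee_rot: [3.141, -0.404, 1.525]
wrist_force: [-0.3, -3.1, -3.2]
width: 0.0697
finger_force: 1.6
```

>>> {"method": "servo_tool", "body": {
  "plan": [
    [0.01,0,0.001,0,0,0,70],
    [0.02,0,0.003,0,0,0,70],
    [0.02,0,0.003,0,0,0,70]
  ]
}}

```text
time: 19.0
tool_pos: [0.5337, 0.1595, 0.1153]
ee_rot: [3.141, -0.403, 1.525]
wrist_force: [0.1, -4.9, -3.8]
width: 0.0698
finger_force: 2.6
```

>>> {"method": "servo_tool", "body": {
  "plan": [
    [0.01,0,0.001,0,0,0,70],
    [0.01,0,0.001,0,0,0,70]
  ]
}}

```text
time: 19.17
tool_pos: [0.5338, 0.1599, 0.1154]
ee_rot: [3.14, -0.402, 1.525]
wrist_force: [0.2, -5.3, -3.1]
width: 0.0697
finger_force: 3.3
```

>>> {"method": "servo_tool", "body": {
  "plan": [
    [0.005,0,0.001,0,0,0,70],
    [0.005,0,0.001,0,0,0,70]
  ]
}}

```text
time: 19.33
tool_pos: [0.5338, 0.16, 0.1155]
ee_rot: [3.14, -0.401, 1.525]
wrist_force: [0.4, -7.4, -3.1]
width: 0.0699
finger_force: 3.7
```

>>> {"method": "servo_tool", "body": {
  "plan": [
    [0.005,0,0.001,0,0,0,70],
    [0.01,0,0.001,0,0,0,70],
    [0.01,0,0.001,0,0,0,70]
  ]
}}

```text
time: 19.58
tool_pos: [0.534, 0.1604, 0.1156]
ee_rot: [3.14, -0.4, 1.525]
wrist_force: [0.9, -8.2, -4.2]
width: 0.0698
finger_force: 4.4
```

Run:
```python
from h import *
o=robot.get_obs();print(rel(o['tool_pos']),o['wrist_force'])
```

```text
(np.float64(0.2156983163822871), np.float64(-0.013743472730344323)) [ 0.9108348  -8.19134369 -4.21558681]
```

>>> {"method": "servo_tool", "body": {
  "plan": [
    [-0.002,0,0.015,0,0,0,70],
    [-0.004,0,0.03,0,0,0,70],
    [-0.006,0,0.045,0,0,0,70],
    [-0.009,0,0.06,0,0,0,70],
    [-0.011,0,0.075,0,0,0,70],
    [-0.013,0,0.09,0,0,0,70],
    [-0.013,0,0.09,0,0,0,70]
  ]
}}

```text
time: 20.17
tool_pos: [0.5356, 0.1621, 0.1094]
ee_rot: [3.135, -0.4, 1.526]
wrist_force: [0.3, -12.2, 3.8]
width: 0.0703
finger_force: 5.2
```

>>> {"method": "servo_tool", "body": {
  "plan": [
    [-0.01,0,-0.001,0,0,0,70],
    [-0.02,0,-0.003,0,0,0,70],
    [-0.03,0,-0.004,0,0,0,70],
    [-0.03,0,-0.004,0,0,0,70]
  ]
}}

```text
time: 20.5
tool_pos: [0.535, 0.1617, 0.1083]
ee_rot: [3.137, -0.405, 1.526]
wrist_force: [1.0, -4.5, 1.6]
width: 0.0702
finger_force: 1.7
```

>>> {"method": "servo_tool", "body": {
  "plan": [
    [-0.01,0,-0.001,0,0,0,70],
    [-0.02,0,-0.003,0,0,0,70],
    [-0.03,0,-0.004,0,0,0,70],
    [-0.03,0,-0.004,0,0,0,70]
  ]
}}

```text
time: 20.83
tool_pos: [0.5329, 0.1595, 0.1054]
ee_rot: [-3.141, -0.405, 1.525]
wrist_force: [-0.3, 0.3, 0.2]
width: 0.0698
finger_force: 0.0
```

>>> {"method": "servo_tool", "body": {
  "plan": [
    [-0.02,0,-0.003,0,0,0,70],
    [-0.04,0,-0.006,0,0,0,70],
    [-0.04,0,-0.006,0,0,0,70]
  ]
}}

```text
time: 21.08
tool_pos: [0.533, 0.1548, 0.1043]
ee_rot: [-3.141, -0.404, 1.525]
wrist_force: [-0.1, 0.0, 0.5]
width: 0.0699
finger_force: 0.0
```

>>> {"method": "servo_tool", "body": {
  "plan": [
    [-0.1,0,-0.01,0,0,0,70],
    [-0.25,0,-0.03,0,0,0,70],
    [-0.4,0,-0.3,0,0,0,70],
    [-0.5,0,-0.7,0,0,0,70],
    [-0.6,0,-1,0,0,0,70],
    [-0.6,0,-1,0,0,0,70],
    [-0.6,0,-1,0,0,0,70]
  ]
}}

```text
time: 21.67
tool_pos: [0.53, 0.059, 0.1744]
ee_rot: [3.137, -0.403, 1.524]
wrist_force: [0.1, -0.6, -1.1]
width: 0.0699
finger_force: 0.0
```

Run:
```python
from h import *
for k in range(2):
  for c in('top','scene'):
    im=save(c,f'f{c}{k}'); r=robot.find_in('crate',c)[0]['extent']
    e=[]
    for s in(.327,.322,.315):
      for lift in (0,.007):
        a=np.arcsin(-lift/.16); Ry=np.array([[np.cos(a),0,-np.sin(a)],[0,1,0],[np.sin(a),0,np.cos(a)]])
        P=np.array([[x,y,z] for x in(0,.16) for y in(-.065,.065) for z in(0,.062)])@Ry.T+[s-.08,.001,lift]
        q=proj(c,ramp2w(RP,P)); m,M=q.min(0),q.max(0); e.append((s,lift,np.r_[(m+M)/2,M-m].round(1)))
    print(c,np.round(r,1)); 
    if k==0: print(*e,sep='\n')
```

```text
top [227.4 234.4  74.8  64.8]
(0.327, 0, array([226.2, 233.9,  77.6,  66.8]))
(0.327, 0.007, array([225.9, 233.7,  77.1,  66.7]))
(0.322, 0, array([228.4, 234.1,  77.6,  66.8]))
(0.322, 0.007, array([228.1, 233.9,  76.9,  66.6]))
(0.315, 0, array([231.4, 234.5,  77.5,  66.6]))
(0.315, 0.007, array([231.1, 234.3,  76.8,  66.5]))
scene [403.2 225.1  72.7  60.8]
(0.327, 0, array([402.5, 227.2,  77.2,  67.6]))
(0.327, 0.007, array([402.7, 226.2,  76.6,  66.1]))
(0.322, 0, array([400.6, 227.8,  77. ,  67.6]))
(0.322, 0.007, array([400.8, 226.7,  76.5,  66.1]))
(0.315, 0, array([397.9, 228.5,  76.8,  67.6]))
(0.315, 0.007, array([398.1, 227.5,  76.3,  66.1]))
top [226.2 235.2  74.   63.9]
scene [403.9 224.1  75.9  60.7]
```

Run:
```python
from h import *
import itertools
D={}
for c in('top','scene'):
    g=cv2.GaussianBlur(cv2.imread(f'pics/f{c}1.png',0),(3,3),0); e=cv2.Canny(g,40,100)
    D[c]=np.minimum(cv2.distanceTransform(255-e,cv2.DIST_L2,5),4)
t=np.linspace(0,1,60)[:,None]
C={(i,j,k):np.array([.16*i,.13*j-.065,.062*k]) for i in(0,1) for j in(0,1) for k in(0,1)}
E=[((0,0,1),(1,0,1)),((1,0,1),(1,1,1)),((1,1,1),(0,1,1)),((0,1,1),(0,0,1))]
L=np.vstack([C[a]*(1-t)+C[b]*t for a,b in E])
best={}
for s,y,l,dz in itertools.product(np.arange(.235,.262,.0015),np.arange(-.006,.007,.0015),[-.007,-.0035,0,.0035,.007,.010],[-.002,0,.002]):
    a=np.arcsin(-l/.16); R=np.array([[np.cos(a),0,-np.sin(a)],[0,1,0],[np.sin(a),0,np.cos(a)]])
    W=ramp2w(RP,L@R.T+[s,y,l+dz]); v=0
    for c in D:
        q=np.rint(proj(c,W)).astype(int); v+=D[c][q[:,1],q[:,0]].mean()
    if l not in best or v<best[l][0]: best[l]=(round(v,3),round(s,4),round(y,4),dz)
for k in best: print(k,best[k])
```

```text
Traceback (most recent call last):
  File "h.py", line 12, in proj
    K,R,t=cam(c); q=(K@(R@np.atleast_2d(P).T+t[:,None])).T
          ~~~^^^
  File "h.py", line 6, in cam
    p=robot.camera_params(c); K=np.array(p['camera_matrix'],float); R=cv2.Rodrigues(np.array(p['rvec'],float))[0]; t=np.array(p['tvec'],float).ravel()
ValueError: time passes only in moves, steps and waits
```

```bash
sed -i 's/^def cam(c):/import functools\n@functools.lru_cache\ndef cam(c):/' h.py
python3 - <<'E'
from h import *
import itertools
D={}
for c in('top','scene'):
    g=cv2.GaussianBlur(cv2.imread(f'pics/f{c}1.png',0),(3,3),0); e=cv2.Canny(g,40,100)
    D[c]=np.minimum(cv2.distanceTransform(255-e,cv2.DIST_L2,5),4)
t=np.linspace(0,1,60)[:,None]
C={(i,j,k):np.array([.16*i,.13*j-.065,.062*k]) for i in(0,1) for j in(0,1) for k in(0,1)}
E=[((0,0,1),(1,0,1)),((1,0,1),(1,1,1)),((1,1,1),(0,1,1)),((0,1,1),(0,0,1))]
L=np.vstack([C[a]*(1-t)+C[b]*t for a,b in E])
best={}
for s,y,l,dz in itertools.product(np.arange(.235,.262,.0015),np.arange(-.006,.007,.0015),[-.007,-.0035,0,.0035,.007,.010],[-.002,0,.002]):
    a=np.arcsin(-l/.16); R=np.array([[np.cos(a),0,-np.sin(a)],[0,1,0],[np.sin(a),0,np.cos(a)]])
    W=ramp2w(RP,L@R.T+[s,y,l+dz]); v=0
    for c in D:
        q=np.rint(proj(c,W)).astype(int); v+=D[c][q[:,1],q[:,0]].mean()
    if l not in best or v<best[l][0]: best[l]=(round(v,3),round(s,4),round(y,4),dz)
for k in best: print(k,best[k])
print(robot.get_obs()['time'])
E
```

```text
-0.007 (np.float32(1.582), np.float64(0.25), np.float64(0.0015), -0.002)
-0.0035 (np.float32(1.585), np.float64(0.2485), np.float64(-0.0), -0.002)
0 (np.float32(1.507), np.float64(0.2485), np.float64(-0.006), 0.002)
0.0035 (np.float32(1.572), np.float64(0.247), np.float64(-0.006), 0)
0.007 (np.float32(1.657), np.float64(0.2455), np.float64(-0.006), -0.002)
0.01 (np.float32(1.791), np.float64(0.244), np.float64(-0.006), -0.002)
22.0667
```

```bash
python3 -c "
from bench import robot
print(robot.close_job())"
```

```text
the job is handed in; nothing more can be done
None
```

I handed the job in at about 22 s: the crate is over the strip and stayed put on the slope once the fingers were clear, and an edge fit to the last pictures shows it flat behind the strip, though that fit is only a slim best match and hand-in gave no verdict. The highest force reading at the end of a move was about 13 N.

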